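Turn the jar carousel to the red cap

ROBOT

A 7-joint arm with a two-finger parallel gripper is mounted at the origin on the work surface. World frame = base frame: x ahead of the robot, y to its left, z up, the work surface at z = 0. Lengths are in mm, angles in rad, forces in N, time in s.
With the tool pointing down it reaches from about 425 to 950 mm from the base axis. Payload 4.7 kg.
Tool frame: the origin (TCP) lies at the very end of the fingers, on their centre line; the grasp point (between the pads) lies 19 mm behind it (r.grip_depth is the distance from the TCP to the grasp point, in mm); z points along the fingers, y is the line along which they close (so a half turn about z gives the same grasp; the last joint's range is limited). The gripper opens to 85 mm and grips with 20 to 120 N. Pads are 22 mm wide; open, the fingers measure 114 mm over their backs; the gripper's body (76 mm by 85 mm) begins 54 mm behind the grasp point. The pads swing forward as they close: fully open they stand 13 mm farther back than shut.
Start: joints at [-0.029, 0.469, -0.049, 1.532, 0.024, 1.141, -0.082], TCP at [675.019, 0.047, 210.235] pointing down, gripper open.
Joint ranges: [-2.59, 2.59], [-0.33, 1.99], [-1.39, 1.29], [0.1, 2.45], [-1.04, 4.18], [0.21, 1.99], [-2.66, 2.66]. Speed limits (rad/s): [2.57, 2.57, 3.14, 3.14, 3.14, 3.14, 3.14].

INTERFACE

Orientations are given as a unit quaternion [x, y, z, w].
In Python, from bench import r gives the robot as it stands.
- The arm moves only by the shell command python3 -m pendant 'ROWS' [OPENING] [FORCE]. ROWS is JSON, a list that holds one entry, the list of rows, each a list of 6 numbers: the shift along the tool's x, y, z in cm, then the turn, a rotation vector about the tool's x, y, z in rad. In form: [[[tx, ty, tz, ax, ay, az], ...]]. A call has exactly 8 rows; each row is the pose to reach, as a shift and turn from the pose commanded when the call began, along the tool's axes at that moment; what a row does not reach only later rows make up. A row lasts 1/10 s, in which the tool goes at most 50 mm and 8.59 degrees, less where a joint would pass 70% of its speed; a pose out of reach is approached as far as the arm can. A call with a gripper value outside its range is refused whole. OPENING is the finger opening in cm, from 0 to 8.54, set as the call begins (- or left out, the last holds). The fingers move at their own pace and stop on an object; FORCE is the grip in N (left out, the last holds). Time passes only in rows, so rows that repeat a pose let the fingers close, or fill a call up. It gives the time, the measured TCP pose, the force, the opening and the grip force at its end, in the units of the state.
- r.sense(): the state, without advancing time (a new reading comes with each control period).
- r.snapshot(name): name is "scene" or "side" or "wrist"; returns a dict with "pixels" (400x640x3 uint8, blue, green, red), "z_map" (400x640 float32, mm along the optical axis (not along the pixel's ray), 0 where there is no reading), "mtx" (3x3 intrinsics, pixels), "extrinsics" (4x4, takes a point from camera to world coordinates); the wrist camera has in their place "mount" (4x4, takes a point from camera to tool coordinates, whose origin is the TCP and whose axes are the flange's). Camera axes: x right, y down, z forward; pixel columns grow to the right and rows downward; lengths in mm; the calibration is good to about 2 mm. A picture is of the moment at which its call begins: read the wrist's pose just before it.
- r.job_done(): hands the job in; it is judged then, once.
The state is a dict: "clock": time; "q": joint angles; "qvel": joint speeds; "joint_efforts": joint torques, N m; "ee_pos": TCP position; "orientation": TCP orientation; "ft_force": force on the tool from outside, world axes, zero at the start; "moment": the same for the moment, N m; "opening": opening from 0.0 (shut) to 1.0 (fully open); "grip_force": force on a finger pad.
Only numpy, scipy, OpenCV 4.12 (cv2) and the standard library are available. Lean on these libraries where they do the work, as an engineer would, in place of code of your own. Each camera call takes 0.05 s, during which the arm holds its last target. There are 200 camera calls.

TASK

Turn the jar carousel, either way round, by pushing the orange finger tabs on its rim, until the red-capped jar stands at the front, squarely in line with the yellow arrow on the foot. Leave the jars themselves alone - do not touch, lift or tip any of them, they ride along in their bays - and leave the other things on the bench where they lie. Finish with the carousel at rest and the hand clear of it.

Things in the scene. Friction and masses are not known exactly. Their poses are not given: they have to be found in the camera images.
- base: dark steel foot of the jar carousel, fixed, 156 mm wide, 18 mm high. Origin on the turning axis at table height. Its -x axis is the FRONT, facing the robot give or take 30 degrees. There a flat tongue, 40 mm wide, 10 mm high with the arrow, reaches 190 mm out from the axis and bears a yellow arrow head on the line through the axis, tip towards the axis. The carousel's place differs
- platter (a joint): turning angle of the carousel platter, rad, 0 at the start wherever that is, growing anticlockwise seen from above; turns either way more than a full turn. Light friction (0.08 N m, under 1 N at a tab) stops it once it is no longer pushed
- hub (a point): top of the platter's dark steel hub (28 mm across), on the turning axis, 72 mm above the table. The grey platter is a disc of 90 mm radius, underside 20 mm and top 32 mm above the table, with six bays of 60 degrees parted by thin fences 12 mm high
- tab (a point): middle of one of six like orange finger tabs (in line with the fences, every 60 degrees), 115 mm from the axis, 40 mm above the table. Each is an upright radial plate 8 mm thick, from 88 to 135 mm from the axis and 20 to 60 mm above the table. Outside the disc, the gap between tabs is open down to the table but for the foot's tongue. Moves with the platter
- jar_red: amber glass jar with a red screw cap, 36 mm across, 50 mm high, about 60 g, standing loose in the middle of one of the bays, its axis 58 mm from the carousel's axis, midway between two tabs in angle. Origin at the centre of its underside, 32 mm above the table; its top 82 mm above the table. Rides along when the platter turns; this is the jar to bring to the front
- jar_white: amber glass jar with a white screw cap, 36 mm across, 50 mm high, about 60 g, standing loose in the middle of one of the bays, its axis 58 mm from the carousel's axis, midway between two tabs in angle. Origin at the centre of its underside, 32 mm above the table; its top 82 mm above the table. Rides along when the platter turns; which bay it stands in differs, two bays are empty
- jar_blue: amber glass jar with a blue screw cap, 36 mm across, 50 mm high, about 60 g, standing loose in the middle of one of the bays, its axis 58 mm from the carousel's axis, midway between two tabs in angle. Origin at the centre of its underside, 32 mm above the table; its top 82 mm above the table. Rides along when the platter turns; which bay it stands in differs, two bays are empty
- jar_green: amber glass jar with a green screw cap, 36 mm across, 50 mm high, about 60 g, standing loose in the middle of one of the bays, its axis 58 mm from the carousel's axis, midway between two tabs in angle. Origin at the centre of its underside, 32 mm above the table; its top 82 mm above the table. Rides along when the platter turns; which bay it stands in differs, two bays are empty
- cup: stainless steel measuring cup, 64 mm across, 50 mm high, loose on the table; origin at the centre of its underside. Bystander
- axle: chrome skate axle with two nuts, 70 mm long along its x axis, 13 mm high, loose on the table; origin under its middle. Bystander
- spacer: white plastic wheel spacer, a tube 18 mm across and 22 mm high, standing on end; origin at the centre of its underside. Bystander
- pick: yellow nylon shield pick, about 118 mm long along its x axis, 8 mm high, lying on the table; origin under its handle's front part. Bystander
Things that resemble listed ones, but are neither listed nor needed, are in the scene too. Leave any black or brown look-alike of the jar_white alone.

How it is judged:
By the outcome, as a careful person would: the job done as asked, in the order asked, and still so for the second after the job is handed in, with the robot touching nothing.
It also fails if it takes over 58 s, if anything falls off the work surface, if the arm or the gripper's body presses on something with over 40 N, if the wrist force passes 120 N, or if a joint passes its speed limit or range.

## Working session

There is one attempt and no reset: what is moved stays moved. The work goes in short steps, Python scripts to look and compute and a shell command to move; the robot and the scene stay as the last step left them, time stands still between calls to the robot, and variables do not carry over. Pictures are saved under pics/ and viewed, at most 10 in all, crops included, and the job is handed in when it is done.

```bash
mkdir -p pics; cat > h.py <<'E'
import numpy as np,cv2
from bench import r
def cloud(s):
    z=s["z_map"];K=s["mtx"];v,u=np.mgrid[:400,:640]
    p=np.stack([(u-K[0,2])/K[0,0]*z,(v-K[1,2])/K[1,1]*z,z],-1)
    T=s["extrinsics"];return p@T[:3,:3].T+T[:3,3]
E
python3 - <<'E'
from h import *
s=r.snapshot("scene");cv2.imwrite("pics/a.png",s["pixels"]);np.savez("a.npz",**s)
s=r.snapshot("side");cv2.imwrite("pics/b.png",s["pixels"]);np.savez("b.npz",**s)
print(r.sense()["orientation"],r.sense()["ee_pos"],s["extrinsics"])
E
```

```text
[ 7.07086958e-01  7.07126102e-01 -6.09820332e-04 -5.80790749e-04] [6.74449485e+02 2.53433692e-02 2.09307384e+02] [[-8.46482161e-01 -4.18577827e-01  3.29029715e-01  2.86903776e+02]
 [-5.32272352e-01  6.79718536e-01 -5.04647258e-01  4.97027860e+02]
 [-1.24134440e-02 -6.02308322e-01 -7.98167020e-01  7.49190154e+02]
 [ 0.00000000e+00  0.00000000e+00  0.00000000e+00  1.00000000e+00]]
```

View pics/a.png

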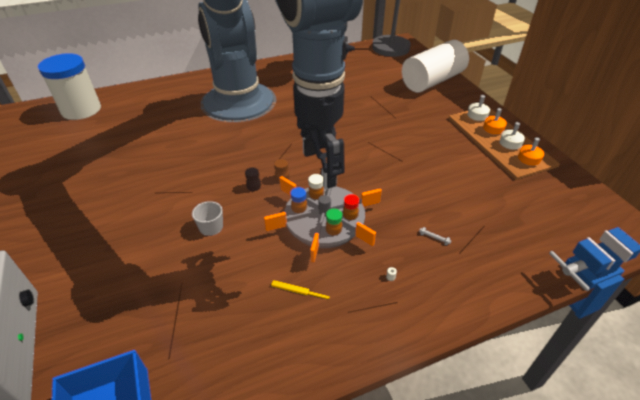

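View pics/b.png

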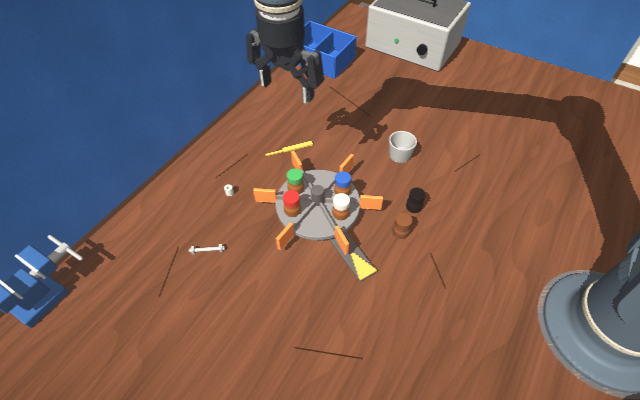

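Side view: the red cap is at (291,198), white (341,202), green (295,177) and blue (343,180). The arrow is at (362,268), and the hub at (317,193). Look-alikes on the table are the black jar (416,200) and the brown one (403,225). In the scene view the orange/white pots at (495-530,110-155) are also look-alikes. The only red cap is the jar at (291,198).

```bash
cat >> h.py <<'E'
def blobs(s,show=True):
    P=cloud(s);hsv=cv2.cvtColor(s["pixels"],cv2.COLOR_BGR2HSV);H,S,V=[hsv[...,i].astype(int) for i in range(3)]
    x,y,z=P[...,0],P[...,1],P[...,2];out={}
    ok=(s["z_map"]>0)&(x>350)&(x<1000)&(abs(y)<400)
    M=dict(red=((H<5)|(H>175))&(S>180)&(V>120)&(z>60)&(z<100),yellow=(H>22)&(H<32)&(S>180)&(V>120)&(z<25),
      orange=(H>6)&(H<18)&(S>200)&(V>150)&(z>25)&(z<75),blue=(H>105)&(H<125)&(S>150)&(z>60)&(z<100),green=(H>50)&(H<85)&(S>120)&(z>60)&(z<100),
      dark=(V<60)&(z>30)&(z<60), white=(S<60)&(V>150)&(z>70)&(z<95))
    for k,m in M.items():
        n,l,st,c=cv2.connectedComponentsWithStats((m&ok).astype(np.uint8))
        for i in range(1,n):
            if st[i,4]>25:
                q=P[l==i]; out.setdefault(k,[]).append(q)
                if show: print(k,st[i,4],c[i].round(),q.mean(0).round(1),q.min(0).round(),q.max(0).round())
    return out
E
python3 - <<'E'
from h import *
for f in "ab":
    print(f); s=dict(np.load(f+".npz")); blobs(s)
s=dict(np.load("b.npz"));P=cloud(s)
m=(P[...,2]>29)&(P[...,2]<36)&(P[...,0]>400)&(P[...,0]<900)&(abs(P[...,1])<250)&(cv2.cvtColor(s["pixels"],cv2.COLOR_BGR2HSV)[...,1]<60)
q=P[m];print("disc",len(q),cv2.minEnclosingCircle(q[:,:2].astype(np.float32)))
print("hub",P[190:197,314:321].reshape(-1,3)[::8].round())
for n,c in dict(black=(416,193),brown=(403,218),cup=(402,140)).items(): print(n,P[c[1],c[0]].round())
cv2.imwrite("pics/c.png",cv2.resize(s["pixels"][130:290,230:440],None,fx=3,fy=3))
E
```

```text
a
red 170 [351. 201.] [614.   96.9  81. ] [595.  83.  69.] [627. 113.  87.]
yellow 200 [295. 288.] [726.5 -73.4   8.4] [ 694. -111.    4.] [768. -23.  13.]
orange 140 [286. 184.] [478.2  -3.1  51.2] [457. -13.  26.] [501.  12.  67.]
orange 245 [371. 197.] [586.3 161.1  46.8] [579. 138.  26.] [590. 185.  64.]
orange 290 [275. 221.] [574.6 -62.6  46.3] [567. -84.  25.] [580. -39.  63.]
orange 268 [366. 233.] [681.4 100.5  46.8] [658.  88.  25.] [700. 114.  64.]
orange 143 [314. 247.] [677.7 -12.8  51.3] [652. -25.  26.] [693.   4.  64.]
blue 149 [299. 194.] [550.9   1.2  81.6] [534. -14.  70.] [564.  16.  86.]
blue 376 [131. 369.] [ 810.2 -369.    68.5] [ 779. -400.   60.] [ 864. -359.   74.]
green 199 [334. 216.] [639.5  45.4  81. ] [619.  31.  68.] [653.  63.  87.]
dark 140 [252. 175.] [411.6 -67.5  46.1] [393. -81.  30.] [422. -54.  55.]
dark 28 [322. 209.] [585.2  40.6  53.3] [578.  36.  41.] [591.  47.  59.]
white 141 [316. 180.] [523.1  53.2  81.7] [505.  37.  71.] [538.  69.  87.]
b
red 55 [291. 203.] [603.1 111.7  75.9] [594.  98.  63.] [619. 117.  84.]
blue 50 [310.  48.] [ 864.6 -364.1   65.4] [ 848. -396.   60.] [ 882. -357.   72.]
blue 93 [332.  55.] [ 796.7 -367.1   66.3] [ 780. -399.   60.] [ 831. -357.   72.]
blue 180 [342. 179.] [546.1   7.2  80.4] [531. -12.  69.] [562.  20.  86.]
green 162 [294. 176.] [635.6  52.5  80.8] [620.  35.  69.] [651.  66.  86.]
dark 204 [417. 196.] [403.8 -58.8  46.6] [389. -77.  31.] [419. -46.  52.]
white 223 [341. 201.] [519.5  57.6  80.5] [504.  39.  70.] [536.  71.  85.]
disc 2469 ((547.4407958984375, -39.98368835449219), 186.43106079101562)
hub [[585.  56.  70.]
 [580.  58.  72.]
 [577.  60.  73.]
 [574.  60.  72.]
 [571.  61.  72.]
 [568.  63.  73.]
 [569.  58.  63.]]
black [408. -63.  49.]
brown [403.   9.  50.]
cup [ 507. -214.   23.]
```

View pics/c.png

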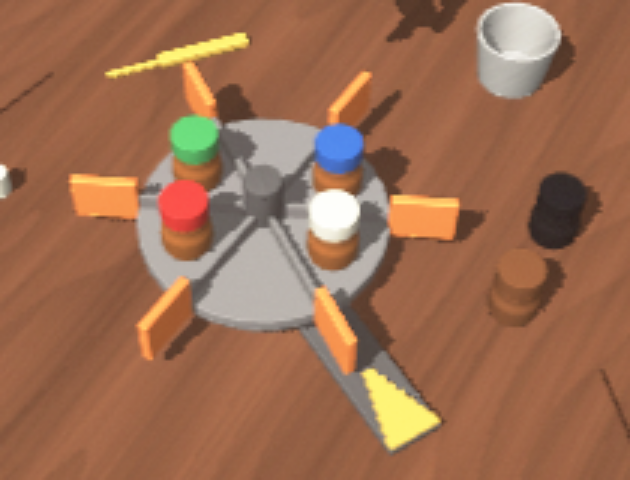

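The crop confirms the choice: the red cap sits left of the hub, with one tab near the arrow tongue. Next I'll fit the geometry.

```bash
cat > geo.py <<'E'
from h import *
from scipy.optimize import least_squares
def geo(s,s2=None):
    # side view: arrow/tongue; fit centre & angle from tabs + hub
    P=cloud(s);hsv=cv2.cvtColor(s["pixels"],cv2.COLOR_BGR2HSV).astype(int);H,S,V=hsv[...,0],hsv[...,1],hsv[...,2]
    v,u=np.mgrid[:400,:640];win=(u>230)&(u<440)&(v>130)&(v<300)
    def comp(m,a=25):
        n,l,st,c=cv2.connectedComponentsWithStats((m&win).astype(np.uint8));return [(c[i].round(),P[l==i]) for i in range(1,n) if st[i,4]>=a]
    Z=P[...,2]
    R={}
    R['yellow']=comp((H>20)&(H<34)&(S>130)&(Z<25)); R['orange']=comp((H>7)&(H<19)&(S>190)&(V>170)&(Z>22)&(Z<70))
    R['red']=comp(((H<5)|(H>175))&(S>150)&(V>120)&(Z>74)&(Z<92),10)
    R['hub']=comp((S<70)&(V<110)&(Z>66)&(Z<80),8)
    R['tongue']=comp((S<80)&(V<110)&(Z<16)&(Z>5))
    return R
if __name__=="__main__":
    R=geo(dict(np.load("b.npz")))
    for k,L in R.items():
        for c,q in L: print(k,len(q),c,np.median(q,0).round(1),q.min(0).round(),q.max(0).round())
E
python3 geo.py; python3 -c "
from h import *
s=dict(np.load('b.npz'));h=cv2.cvtColor(s['pixels'],cv2.COLOR_BGR2HSV);P=cloud(s)
for c in [(362,268),(265,195),(372,203),(343,240),(318,193)]: print(c,h[c[1],c[0]],P[c[1],c[0]].round())"
```

```text
yellow 169 [292. 147.] [727.4 -69.8   6.9] [ 694. -111.   -0.] [772. -18.  11.]
yellow 310 [362. 267.] [427.6 126.3   9.8] [404. 108.   6.] [461. 152.  13.]
red 199 [291. 197.] [608.9 103.1  82.1] [594.  84.  74.] [625. 117.  85.]
hub 16 [322. 193.] [566.2  55.2  68.4] [565.  43.  66.] [572.  64.  73.]
tongue 33 [411. 209.] [404.8 -48.3  10.7] [391. -55.   5.] [417. -46.  14.]
tongue 114 [350. 243.] [471.8  90.8   8.1] [460.  71.   5.] [499. 113.  11.]
(362, 268) [ 28 137 254] [428. 129.   8.]
(265, 195) [ 13 172 250] [675. 106.  46.]
(372, 203) [ 13 170 250] [476.   3.  42.]
(343, 240) [ 18 150 255] [476. 123.  62.]
(318, 193) [ 11  20 137] [572.  59.  72.]
```

```bash
cat > tops.py <<'E'
from h import *
def caps(s):
    P=cloud(s);hsv=cv2.cvtColor(s["pixels"],cv2.COLOR_BGR2HSV).astype(int);H,S,V=hsv[...,0],hsv[...,1],hsv[...,2];Z=P[...,2]
    near=(Z>79)&(Z<90)&(np.hypot(P[...,0]-579,P[...,1]-52)<90)
    M=dict(red=((H<6)|(H>174))&(S>120),blue=(H>100)&(H<128)&(S>100),green=(H>45)&(H<90)&(S>80),white=(S<50)&(V>150))
    o={}
    for k,m in M.items():
        q=P[m&near]; o[k]=np.array(cv2.minEnclosingCircle(q[:,:2].astype(np.float32))[0]) if len(q)>20 else None
    return o
def report(s,f):
    o=caps(s); 
    c=np.mean([(o['red']+o['blue'])/2,(o['white']+o['green'])/2],0) 
    print(f,{k:v.round(1) for k,v in o.items()},"c",c.round(1),{k:np.degrees(np.arctan2(*(v-c)[::-1])).round(1) for k,v in o.items()})
    return c
def arrow(s,c):
    P=cloud(s);h=cv2.cvtColor(s["pixels"],cv2.COLOR_BGR2HSV).astype(int)
    m=(h[...,0]>20)&(h[...,0]<34)&(h[...,1]>110)&(abs(P[...,0]-430)<60)&(abs(P[...,1]-128)<60)&(P[...,2]<25)
    q=P[m]
    if len(q)<30: print("no arrow");return
    t=cv2.minEnclosingTriangle(q[:,:2].astype(np.float32))[1].reshape(3,2); g=t.mean(0)
    print("arrow",len(q),g.round(1),t.round(),"front ang",np.degrees(np.arctan2(*(g-c)[::-1])).round(1),[np.degrees(np.arctan2(*(v-c)[::-1])).round(1) for v in t])
if __name__=="__main__":
    for f in "ab":
        s=dict(np.load(f+".npz")); arrow(s,report(s,f))
E
python3 tops.py
python3 -m pendant '[[[-0.8,-0.6,0,0,0,0.14],[-1.6,-1.2,0,0,0,0.28],[-2.4,-1.8,0,0,0,0.42],[-3.2,-2.4,0,0,0,0.56],[-4.0,-3.0,0,0,0,0.7],[-4.8,-3.6,0,0,0,0.84],[-5.4,-4.1,0,0,0,0.98],[-5.4,-4.1,0,0,0,1.1]]]' 0 20
```

```text
a {'red': array([609. ,  97.9]), 'blue': array([547.7,   1.7]), 'green': array([635.3,  47.6]), 'white': array([521.4,  54.3])} c [578.3  50.4] {'red': np.float64(57.2), 'blue': np.float64(-122.2), 'green': np.float64(-2.8), 'white': np.float64(176.1)}
no arrow
b {'red': array([610.2, 100.8]), 'blue': array([546.9,   3.8]), 'green': array([636.9,  49.4]), 'white': array([564.7,  47.3])} c [589.7  50.4] {'red': np.float64(67.9), 'blue': np.float64(-132.6), 'green': np.float64(-1.1), 'white': np.float64(-173.0)}
arrow 316 [430.8 126.1] [[420. 156.]
 [472. 104.]
 [400. 118.]] front ang 154.5 [np.float64(148.0), np.float64(155.4), np.float64(160.4)]
clock: 0.9
ee_pos: [633.0, -55.5, 209.8]
orientation: [0.973, 0.23, -0.001, 0.0]
ft_force: [-0.7, -0.4, 0.3]
opening: -0.001
grip_force: 0.0
```

```bash
python3 -m pendant '[[[0,0,3,0,0,0],[0,0,6,0,0,0],[0,0,9,0,0,0],[0,0,12,0,0,0],[0,0,14.5,0,0,0],[0,0,16.5,0,0,0],[0,0,17.8,0,0,0],[0,0,17.8,0,0,0]]]'
cat > arc.py <<'E'
# rows for sweep about c, from the commanded tool pose, keeping tool y radial
import sys
from h import *
c=np.array([578.4,51.3]);R=120.
st=r.sense();p=np.array(st["ee_pos"])[:2];d=p-c
from scipy.spatial.transform import Rotation as Ro
M=Ro.from_quat(st["orientation"]).as_matrix();a0=np.degrees(np.arctan2(d[1],d[0]))
print("ang",a0.round(2),"r",np.hypot(*d).round(1),"z",st["ee_pos"][2],"tool y ang",np.degrees(np.arctan2(M[1,1],M[0,1])).round(2))
for t in map(float,sys.argv[1:]):
    a=np.radians(a0+t);w=c+R*np.array([np.cos(a),np.sin(a)])-p
    l=M.T@np.r_[w,0];print(t,(l[:2]/10).round(2),-np.radians(t).round(3))
E
python3 arc.py 3 7 11 15 19 23 27 31
```

```text
clock: 1.7
ee_pos: [632.4, -53.8, 30.1]
orientation: [0.972, 0.233, -0.002, -0.001]
ft_force: [0.3, 0.1, -0.3]
opening: -0.001
grip_force: 0.0
ang -62.82 r 118.2 z 30.085013705470676 tool y ang -63.02
3.0 [0.63 0.17] -0.052
7.0 [1.46 0.09] -0.122
11.0 [ 2.29 -0.04] -0.192
15.0 [ 3.1  -0.24] -0.262
19.0 [ 3.91 -0.48] -0.332
23.0 [ 4.69 -0.79] -0.401
27.0 [ 5.44 -1.14] -0.471
31.0 [ 6.17 -1.55] -0.541
```

```bash
python3 -m pendant '[[[0.63,0.1,0,0,0,-0.05],[1.46,0.07,0,0,0,-0.12],[2.29,-0.04,0,0,0,-0.19],[3.1,-0.24,0,0,0,-0.26],[3.91,-0.48,0,0,0,-0.33],[4.69,-0.79,0,0,0,-0.4],[5.44,-1.14,0,0,0,-0.47],[6.17,-1.55,0,0,0,-0.54]]]'
python3 arc.py 3 7 11 15 19 23 27 31; python3 - <<'E'
from tops import *
s=r.snapshot("scene");cv2.imwrite("pics/d.png",s["pixels"][130:290,230:440]);o=caps(s);print(o)
E
```

```text
clock: 2.5
ee_pos: [682.8, -12.6, 33.7]
orientation: [0.874, 0.485, 0.0, 0.001]
ft_force: [-0.4, 0.1, -0.2]
opening: -0.001
grip_force: 0.4
ang -31.48 r 122.4 z 33.680271653476375 tool y ang -31.95
3.0 [ 0.63 -0.26] -0.052
7.0 [ 1.46 -0.34] -0.122
11.0 [ 2.29 -0.48] -0.192
15.0 [ 3.1  -0.67] -0.262
19.0 [ 3.9  -0.92] -0.332
23.0 [ 4.68 -1.23] -0.401
27.0 [ 5.43 -1.59] -0.471
31.0 [ 6.16 -2.  ] -0.541
{'red': array([601.2769165 , 101.82879639]), 'blue': array([554.38305664, -14.93748474]), 'green': array([635.76513672,  56.49891281]), 'white': None}
```

```bash
python3 -m pendant '[[[0.63,-0.1,0,0,0,-0.05],[1.46,-0.25,0,0,0,-0.12],[2.29,-0.4,0,0,0,-0.19],[3.1,-0.62,0,0,0,-0.26],[3.91,-0.9,0,0,0,-0.33],[4.69,-1.2,0,0,0,-0.4],[5.44,-1.55,0,0,0,-0.47],[6.17,-1.95,0,0,0,-0.54]]]'
python3 arc.py 3 7 11 15 19 23 27 31; python3 - <<'E'
from tops import *
s=r.snapshot("scene");o=caps(s);print(o)
E
```

```text
clock: 3.35
ee_pos: [699.2, 49.7, 33.5]
orientation: [0.714, 0.7, 0.0, 0.001]
ft_force: [-0.2, -1.6, 0.8]
opening: 0.0
grip_force: 0.4
ang -0.74 r 120.8 z 33.52695403702852 tool y ang -1.1
3.0 [ 0.63 -0.1 ] -0.052
7.0 [ 1.46 -0.18] -0.122
11.0 [ 2.29 -0.31] -0.192
15.0 [ 3.1  -0.51] -0.262
19.0 [ 3.9  -0.76] -0.332
23.0 [ 4.68 -1.06] -0.401
27.0 [ 5.44 -1.42] -0.471
31.0 [ 6.17 -1.83] -0.541
{'red': None, 'blue': array([585.57092285,  -7.5445385 ]), 'green': None, 'white': array([533.05889893,  14.75616741])}
```

```bash
python3 -m pendant '[[[0.63,-0.1,0,0,0,-0.05],[1.46,-0.18,0,0,0,-0.12],[2.29,-0.31,0,0,0,-0.19],[3.1,-0.51,0,0,0,-0.26],[3.91,-0.76,0,0,0,-0.33],[4.69,-1.06,0,0,0,-0.4],[5.44,-1.42,0,0,0,-0.47],[6.17,-1.83,0,0,0,-0.54]]]'
python3 arc.py 2 5 8 11 14 16 18 ; python3 - <<'E'
from tops import *
for f in ["scene","side"]:
    s=r.snapshot(f);o=caps(s);print(f,o);cv2.imwrite(f"pics/e_{f}.png",s["pixels"]);
a=cv2.imread("pics/e_scene.png")[120:290,220:440];b=cv2.imread("pics/e_side.png")[120:290,220:440]
cv2.imwrite("pics/e.png",cv2.resize(np.hstack([a,b]),None,fx=1.8,fy=1.8))
E
```

```text
clock: 4.2
ee_pos: [681.9, 111.6, 33.3]
orientation: [0.502, 0.865, 0.0, 0.001]
ft_force: [0.5, -1.2, 0.2]
opening: -0.002
grip_force: 0.4
ang 30.25 r 119.8 z 33.27309091328196 tool y ang 29.78
2.0 [0.42 0.01] -0.035
5.0 [ 1.05 -0.03] -0.087
8.0 [ 1.67 -0.11] -0.14
11.0 [ 2.29 -0.22] -0.192
14.0 [ 2.9  -0.36] -0.244
16.0 [ 3.3  -0.47] -0.279
18.0 [ 3.7 -0.6] -0.314
scene {'red': array([541.33416748,  96.77919006]), 'blue': array([613.13275146,   3.98686814]), 'green': array([601.14294434,  96.34385681]), 'white': array([557.0769043 ,  -3.04838133])}
side {'red': array([542.13134766,  96.49686432]), 'blue': array([615.578125  ,   6.53733397]), 'green': array([599.55780029, 106.6961441 ]), 'white': array([571.9274292 ,  36.97053528])}
```

View pics/e.png

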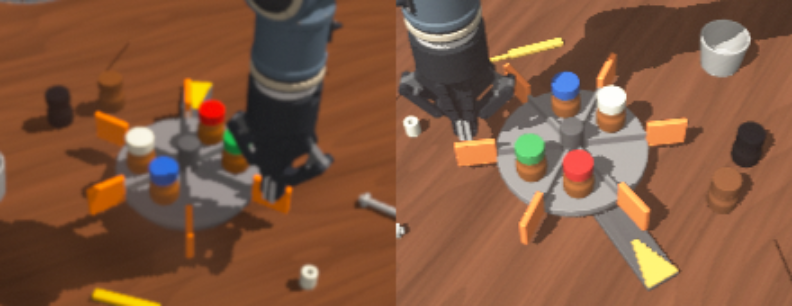

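Left crop (scene) and right crop (side) show the finger pushing the right tab, with the jars upright. Red is at about (578,165) in the right crop, some 25° short of the arrow.

```bash
python3 -m pendant '[[[0.63,-0.01,0,0,0,-0.05],[1.25,-0.05,0,0,0,-0.1],[1.88,-0.14,0,0,0,-0.16],[2.5,-0.26,0,0,0,-0.21],[3.1,-0.41,0,0,0,-0.26],[3.5,-0.53,0,0,0,-0.3],[3.9,-0.66,0,0,0,-0.33],[3.9,-0.66,0,0,0,-0.33]]]'
python3 arc.py 1 2 3 4 5 6 8; python3 - <<'E'
from tops import *
for f in ["scene","side"]:
    s=r.snapshot(f);np.savez("f_"+f,**s);o=caps(s);print(f,o)
    P=cloud(s);h=cv2.cvtColor(s["pixels"],cv2.COLOR_BGR2HSV).astype(int)
    m=(h[...,0]>20)&(h[...,0]<34)&(h[...,1]>110)&(abs(P[...,0]-430)<70)&(abs(P[...,1]-128)<60)&(P[...,2]<25)
    q=P[m];print(len(q),q.mean(0),cv2.minEnclosingTriangle(q[:,:2].astype(np.float32))[1].reshape(3,2).round(1))
E
```

```text
clock: 5.1
ee_pos: [655.9, 143.4, 32.5]
orientation: [0.353, 0.936, 0.0, 0.0]
ft_force: [0.8, -0.0, -0.0]
opening: 0.003
grip_force: 0.0
ang 49.92 r 120.3 z 32.457375417161124 tool y ang 48.69
1.0 [ 0.21 -0.04] -0.017
2.0 [ 0.42 -0.05] -0.035
3.0 [ 0.63 -0.06] -0.052
4.0 [ 0.84 -0.08] -0.07
5.0 [ 1.04 -0.1 ] -0.087
6.0 [ 1.25 -0.13] -0.105
8.0 [ 1.67 -0.19] -0.14
scene {'red': array([530.13092041,  80.69984436]), 'blue': array([627.18109131,  18.48993111]), 'green': array([581.67590332, 107.16533661]), 'white': array([576.31188965,  -7.57794237])}
107 [421.8994367  128.72545354  10.36626504] [[396.7  93.6]
 [392.3 149.5]
 [513.4 149.3]]
side {'red': array([529.55450439,  82.86209106]), 'blue': array([626.45257568,  21.37174606]), 'green': array([580.85784912, 109.18223572]), 'white': array([575.84777832,  -5.3688364 ])}
318 [429.20175234 127.61708229   9.72156515] [[472.3 106. ]
 [400.6 115.6]
 [418.3 157. ]]
```

```bash
python3 -m pendant '[[[0.2,0,0,0,0,-0.02],[0.4,-0.01,0,0,0,-0.035],[0.6,-0.02,0,0,0,-0.05],[0.8,-0.04,0,0,0,-0.07],[0.95,-0.06,0,0,0,-0.08],[1.05,-0.08,0,0,0,-0.09],[1.12,-0.1,0,0,0,-0.095],[1.12,-0.1,0,0,0,-0.095]]]'
cat > chk.py <<'E'
from tops import *
for f in ["scene","side"]:
    s=r.snapshot(f);o=caps(s);cv2.imwrite(f"pics/z_{f}.png",s["pixels"])
    g=lambda a,b:np.degrees(np.arctan2(*(o[a]-o[b])[::-1])).round(2)
    print(f,g("red","blue"),g("green","white")+60,((o["red"]+o["blue"])/2).round(1),((o["green"]+o["white"])/2).round(1))
E
python3 chk.py; python3 arc.py -3 -7 1 2
```

```text
clock: 6.0
ee_pos: [646.9, 149.9, 32.2]
orientation: [0.308, 0.951, 0.0, -0.0]
ft_force: [0.2, 0.0, 0.1]
opening: -0.001
grip_force: 0.2
scene 152.6 151.03 [578.8  48.8] [576.5  51.6]
side 153.36 150.05 [578.3  52.1] [575.9  73.3]
ang 55.2 r 120.0 z 32.20688140657666 tool y ang 54.14
-3.0 [-0.63 -0.01] 0.052
-7.0 [-1.46 -0.07] 0.122
1.0 [ 0.21 -0.01] -0.017
2.0 [ 0.42 -0.02] -0.035
```

```bash
python3 -m pendant '[[[-0.5,0,0,0,0,0],[-1,0,0,0,0,0],[-1.5,0,0,0,0,0],[-2,0.2,0,0,0,0],[-2.5,0.5,0,0,0,0],[-2.5,0.5,-2,0,0,0],[-2.5,0.5,-5,0,0,0],[-2.5,0.5,-8,0,0,0]]]'
python3 -m pendant '[[[0,2,-3,0,0,0],[0,4,-6,0,0,0],[0,6,-9,0,0,0],[0,8,-12,0,0,0],[0,10,-14,0,0,0],[0,12,-14,0,0,0],[0,12,-14,0,0,0],[0,12,-14,0,0,0]]]'
python3 chk.py; python3 - <<'E'
import cv2,numpy as np
a=cv2.imread("pics/z_scene.png")[120:300,200:420];b=cv2.imread("pics/z_side.png")[120:300,220:440]
cv2.imwrite("pics/g.png",cv2.resize(np.hstack([a,b]),None,fx=1.8,fy=1.8))
E
```

```text
clock: 6.9
ee_pos: [670.2, 139.2, 112.6]
orientation: [0.308, 0.951, -0.0, -0.001]
ft_force: [0.5, 0.2, 0.0]
opening: 0.004
grip_force: 0.0
clock: 7.7
ee_pos: [740.1, 236.3, 251.2]
orientation: [0.308, 0.952, -0.001, -0.001]
ft_force: [-0.9, 0.4, 0.4]
opening: -0.001
grip_force: 0.0
scene 152.7 152.98000000000002 [578.4  50.1] [578.2  50.2]
side 152.53 150.25 [579.1  52.2] [576.4  72.8]
```

View pics/g.png

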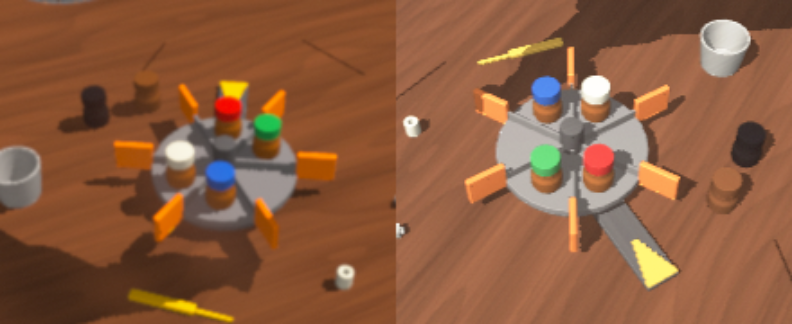

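The two crops show the red jar between its tabs, in line with the arrow, and all jars upright. Red is at about 152.8° and the arrow at about 153.3°. The hand is clear and the bystanders have not moved.

```bash
python3 -c "
from bench import r
print(r.job_done())"
```

```text
the job is handed in; nothing more can be done
None
```

The job is handed in: the red-capped jar stands at the front, within about 1° of the yellow arrow by my camera measurements, with the carousel at rest, the hand clear, and the other jars and bench items left alone.

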